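Switch the bauble feeder to the empty lane

TASK

One lane of the bauble feeder has its three balls. With the fingertips, press down the raised end of the yellow rocking gate until it has gone fully over to its other stop, then push the shutter's green knob round to open the shutter, so that the three balls waiting in the wire cage run down into the empty lane. Do not touch any of the balls, leave the three that are already in their lane, and do not move or knock the pots, tape, brush cup and angel standing around.

Things in the scene. Friction and masses are not known exactly. Their poses are not given: they have to be found in the camera images.
- feeder: Bench feeder for bauble balls, fixed to the table, turned any way round. Origin: centre of the underside of its 150 x 400 x 8 mm plywood base; z up. Two lanes run out along +y and -y; a yellow seesaw gate lies between them; over it stands an open wire cage (outer radius 23 mm, 130 to 230 mm above the table) with three red balls waiting in it, on the shutter blade
- lane_empty (a point): middle of the EMPTY grey aluminium lane, at x = 0, y = -118, z = 55 mm of the feeder. Each lane is 43 mm wide over its low walls and runs from 66 mm (floor 59 mm above the table) to 178 mm (floor 36 mm) from the feeder's centre, sloping down outwards to a blue end wall; the walls stand 16 mm above its floor
- lane_full (a point): the same point of the other lane, on +y (x = 0, y = +118, z = 55 mm of the feeder), where three red balls already lie
- plate_empty (a point): top middle of the press plate (yellow, black rubber pad, 54 mm along x by 44 mm along y) fixed to the gate's end over the EMPTY lane (-y); gate-fixed, 52 mm to +x and 66 mm to -y of the axle's middle and 22 mm above the axle when level. Raised at the start (about 116 mm above the table), about 81 mm when the gate is fully over
- plate_full (a point): the same point on the other press plate, at the gate's end over the lane that already has its balls (+y); low at the start
- shutter (a joint): the steel shutter blade under the wire cage, turning flat about the upright post; rad: 0 shut (blade under the balls), 0.9 fully open against its stop; anticlockwise seen from above opens. The balls start to drop from about 0.4 and the way is clear from 0.75. A stiff pivot: it stays where it is left, about 1 N at the knob to move it
- shutter_knob (a point): centre of the green ball knob (20 mm) on an upright 9 mm steel pin (from 125 to 160 mm height) at the end of the shutter's handle, 60 mm from the post's axis; the knob's centre is 167 mm above the table. When shut it lies at x = -109, y = +26 mm of the feeder, fully open at x = -109, y = -26 mm
- shutter_post (a point): top of the upright 12 mm steel post that carries the cage and on whose axis the shutter turns; 218 mm above the table, 55 mm to -x of the cage's axis
- gate (a joint): the yellow rocking gate, a 130 mm seesaw trough along the feeder's y on an axle along its x, 78 mm above the table. rad: 0 level, stops at -0.28 and +0.28; NEGATIVE = its +y end down (as at the start, about -0.25); POSITIVE = its -y end down (balls run into the empty lane). A stiff axle: it stays where it is left, about 2 N at a press plate to move it
- tube_ball0: one of the three waiting balls in the wire cage (lowest): red lacquered wood, 34 mm, about 15 g, slippery; origin at its centre
- tube_ball1: one of the three waiting balls in the wire cage (middle): red lacquered wood, 34 mm, about 15 g, slippery; origin at its centre
- tube_ball2: one of the three waiting balls in the wire cage (top): red lacquered wood, 34 mm, about 15 g, slippery; origin at its centre
- lane_ball0: one of the three balls already lying in the lane on +y: red lacquered wood, 34 mm; origin at its centre
- lane_ball1: one of the three balls already lying in the lane on +y: red lacquered wood, 34 mm; origin at its centre
- lane_ball2: one of the three balls already lying in the lane on +y: red lacquered wood, 34 mm; origin at its centre
- pot_white: bystander: white paint pot with a red lid, 50 mm wide, 57 mm tall, beside the feeder; origin at the centre of its underside
- pot_black: bystander: black paint pot with a red lid, 50 mm wide, 57 mm tall, beside the feeder; origin at the centre of its underside
- pot_pink: bystander: pink paint pot with a red lid, 50 mm wide, 57 mm tall, beside the feeder; origin at the centre of its underside
- tape: bystander: roll of masking tape lying flat, 76 mm across, 24 mm tall; origin at the centre of its underside
- brush_cup: bystander: orange cup 72 mm wide, 95 mm tall, with brushes standing to about 180 mm; origin at the centre of its underside
- angel: bystander: painted angel ornament standing upright, 52 mm wide, 108 mm tall; origin at the centre of its underside
Things that resemble listed ones, but are neither listed nor needed, are in the scene too. What is shaped like the lane_ball1 but black or purple is not meant.

How it is judged:
By the outcome, as a careful person would: the job done as asked, in the order asked, and still so for the second after the job is handed in, with the robot touching nothing.
It also fails if it takes over 48 s, if anything falls off the work surface, if the arm or the gripper's body presses on something with over 40 N, if the wrist force passes 120 N, or if a joint passes its speed limit or range.

ROBOT

A 7-joint arm with a two-finger parallel gripper is mounted at the origin on the work surface. World frame = base frame: x ahead of the robot, y to its left, z up, the work surface at z = 0. Lengths are in m, angles in rad, forces in N, time in s.
With the tool pointing down it reaches from about 0.425 to 0.875 m from the base axis. Payload 9.9 kg.
Tool frame: the origin (TCP) lies midway between the tips of the shut fingers; the grasp point (between the pads) lies 19 mm behind it; z points along the fingers, y is the line along which they close (so a half turn about z gives the same grasp; the last joint's range is limited). The gripper opens to 85 mm and grips with 20 to 120 N. Pads are 22 mm wide; open, the fingers measure 114 mm over their backs; the gripper's body (76 mm by 85 mm) begins 54 mm behind the grasp point. The pads swing forward as they close: fully open they stand 13 mm farther back than shut.
Start: joints at [-1.402, 0.576, 0.025, 1.437, -0.015, 1.129, -0.057], TCP at [0.169, 0.654, 0.231] pointing down, gripper open.
Joint ranges: [-2.76, 2.76], [-0.34, 2.15], [-1.52, 1.57], [0.19, 2.46], [-1.09, 4.23], [0.17, 1.99], [-2.82, 2.82]. Speed limits (rad/s): [2.22, 2.22, 3.01, 3.01, 3.14, 3.14, 3.14].

INTERFACE

Orientations are given as a unit quaternion [w, x, y, z].
In Python, from station import r, viewer, order gives the robot as it stands.
- The arm moves only by the tool servo_tool, never from a script. Its argument "increments" is text: rows parted by semicolons, each of 6 numbers parted by spaces: the shift along the tool's x, y, z normalised to -1 to 1, where 1 is 0.4 m, then the turn, a rotation vector about the tool's x, y, z normalised to -1 to 1, where 1 is 90 degrees. In form: x y z wx wy wz; .... A call has exactly 5 rows; each row is the pose to reach, as a shift and turn from the pose commanded when the call began, along the tool's axes at that moment; what a row does not reach only later rows make up. A row lasts 1/12 s, in which the tool goes at most 41.7 mm and 7.16 degrees, less where a joint would pass 70% of its speed; a pose out of reach is approached as far as the arm can. A call with a number of a shift or a turn outside -1 to 1 is refused whole. A call with a gripper value outside its range is refused whole. "claw" is the opening, from 0 (shut) to 1 (fully open), set as the call begins (left out, the last holds). The fingers move at their own pace and stop on an object; "force" is the grip in N (left out, the last holds). Time passes only in rows, so rows that repeat a pose let the fingers close, or fill a call up. It gives the time, the measured TCP pose, the force, the opening and the grip force at its end, in the units of the state.
- r.read_state(): the state, without advancing time (a new reading comes with each control period).
- viewer.grab_frame(name): name is "side" or "top"; returns a dict with "pixels" (420x560x3 uint8, red, green, blue), "depth" (420x560 float32, m along the optical axis (not along the pixel's ray), 0 where there is no reading), "fov_y" (degrees; the focal length in pixels is half the picture's height over the tangent of half this angle, whatever the lens; pixels are square), "cx", "cy" (the principal point, pixels), "camera_from_world" (4x4, takes a point from world to camera coordinates). Camera axes: x right, y down, z forward; pixel columns grow to the right and rows downward; lengths in m; the calibration is good to about 2 mm. A picture is of the moment at which its call begins.
- order.job_done(): hands the job in; it is judged then, once.
The state is a dict: "t": time; "q": joint angles; "joint_velocities": joint speeds; "joint_efforts": joint torques, N m; "tcp_pos": TCP position; "tcp_rot": TCP orientation; "contact_force": force on the tool from outside, world axes, zero at the start; "moment": the same for the moment, N m; "width": finger opening in m; "finger_force": force on a finger pad.
Only numpy, scipy, OpenCV 4.12 (cv2) and the standard library are available. Lean on these libraries where they do the work, as an engineer would, in place of code of your own. Each camera call takes 0.05 s, during which the arm holds its last target. There are 200 camera calls.

## Working session

There is one attempt and no reset: what is moved stays moved. The work goes in short steps, Python scripts to look and compute and a tool call to move; the robot and the scene stay as the last step left them, time stands still between calls to the robot, and variables do not carry over. Pictures are saved under pics/ and viewed, at most 10 in all, crops included, and the job is handed in when it is done.

Besides the shell and the picture viewer there is one more tool, called after "Call:" as name(argument=value, ...) on one line, values as JSON. servo_tool: Moves the arm, as the interface text tells. Scaled input: -1 to 1 covers 0.4 m each way for a shift and 90 degrees each way for a turn. Its arguments: {"type":"object","properties":{"increments":{"type":"string"},"claw":{"type":"number"},"force":{"type":"number"}},"required":["increments"]}

```bash
mkdir -p pics
cat > h.py <<'E'
import numpy as np, cv2
from station import r, viewer, order
def grab(n):
    f=viewer.grab_frame(n); np.savez(f'pics/{n}.npz',**f); return f
def load(n): return dict(np.load(f'pics/{n}.npz'))
def K(f):
    fl=f["pixels"].shape[0]/2/np.tan(np.radians(float(f["fov_y"]))/2); return fl,float(f["cx"]),float(f["cy"])
def pts(f,mask=None):
    fl,cx,cy=K(f); d=f["depth"]; v,u=np.nonzero((d>0)&(mask if mask is not None else True))
    z=d[v,u]; c=np.stack([(u-cx)/fl*z,(v-cy)/fl*z,z,np.ones_like(z)])
    return (np.linalg.inv(f["camera_from_world"])@c).T[:,:3],u,v
def proj(f,p):
    fl,cx,cy=K(f); c=f["camera_from_world"]@np.append(p,1); return c[0]/c[2]*fl+cx,c[1]/c[2]*fl+cy
E
python3 - <<'E'
from h import *
a=[]
for n in("side","top"):
    f=grab(n); cv2.imwrite(f'pics/{n}0.png',f["pixels"][:,:,::-1]); print(n,np.linalg.inv(f["camera_from_world"]).round(3),K(f))
s=r.read_state();print(s["tcp_pos"],s["tcp_rot"],s["t"],s["width"])
E
```

```text
side [[ 0.988 -0.085  0.13   0.49 ]
 [-0.155 -0.52   0.84  -0.824]
 [-0.004 -0.85  -0.527  0.659]
 [ 0.     0.     0.     1.   ]] (np.float64(411.90947906105464), 286.16906455937476, 212.67116936804223)
top [[ 0.047 -0.975  0.215  0.396]
 [-0.999 -0.047  0.004  0.014]
 [ 0.006 -0.215 -0.977  1.147]
 [ 0.     0.     0.     1.   ]] (np.float64(390.34242277448544), 275.47811090966354, 210.6029878686066)
[0.16870916 0.65315333 0.23052016] [-5.21443569e-05  1.26039721e-01  9.92024903e-01 -7.59825395e-04] 0.1 0.08519309028460445
```

```bash
sleep 1; ls pics
```

```text
side.npz
side0.png
top.npz
top0.png
```

View pics/side0.png

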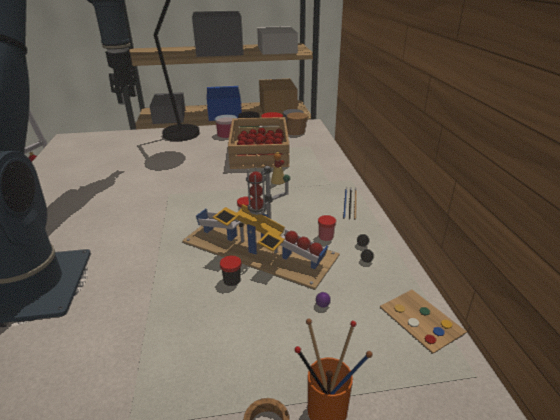

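View pics/top0.png

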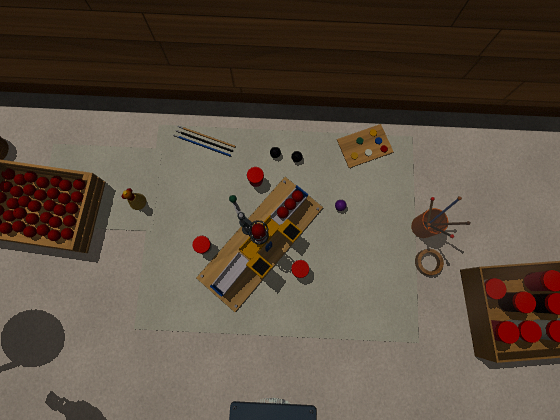

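The side view shows the feeder at about (260,250), with black pads at (227,216, raised) and (270,242), the full lane at (305,243) and the green knob near (286,179). In the top view the empty lane is at (230,275), the raised pad at (259,266), the low pad at (291,231), the knob at (234,199) and the waiting balls at (259,230). Possible mix-ups:
- The post's dark cap at (243,216) could pass for the knob.
- The lower pad could pass for the raised one.
- The palette's green blob at (360,141) could also pass for the knob.

I choose the knob at (234,199) and the pad at (259,266), beside the empty lane.

Run:
```python
from h import *
F={n:load(n) for n in("side","top")}
def blobs(n,lo,hi,roi,mn=6,lab=''):
    f=F[n];hsv=cv2.cvtColor(f["pixels"],cv2.COLOR_RGB2HSV);m=cv2.inRange(hsv,lo,hi);k=np.zeros_like(m);x0,y0,x1,y1=roi;k[y0:y1,x0:x1]=1;m=m*k
    c,L,st,ce=cv2.connectedComponentsWithStats(m)
    for i in range(1,c):
        if st[i,4]>=mn:
            P,_,_=pts(f,L==i); print(lab,n,ce[i].round(1),st[i,4],'med',np.median(P,0).round(3),'zmax',P[:,2].max().round(3))
T=(195,170,325,312);S=(180,160,345,285)
for n,R in(("top",T),("side",S)):
    blobs(n,(50,60,20),(95,255,255),R,4,'green')
    blobs(n,(20,120,60),(32,255,255),R,15,'yellow')
    blobs(n,(100,90,40),(125,255,255),R,8,'blue')
    blobs(n,(0,150,50),(8,255,255),R,8,'red')
    blobs(n,(0,0,0),(180,255,45),R,25,'black')
f=F["top"];P,u,v=pts(f)
# base outline: points at z 4..14mm in roi with wood hue
hsv=cv2.cvtColor(f["pixels"],cv2.COLOR_RGB2HSV)[v,u]
k=(P[:,2]>.004)&(P[:,2]<.014)&(u>190)&(u<330)&(v>170)&(v<315)
print(k.sum()); print(cv2.minAreaRect(P[k][:,:2].astype(np.float32)*1000))
big=cv2.resize(f["pixels"][165:320,185:335],None,fx=4,fy=4,interpolation=cv2.INTER_CUBIC)
big=np.clip(big.astype(float)*1.6,0,255).astype(np.uint8)
cv2.imwrite('pics/crop1.png',big[:600,:,::-1])
```

```text
green top [232.2 198.2] 40 med [0.638 0.131 0.175] zmax 0.18
yellow top [280.8 228.2] 282 med [0.585 0.003 0.08 ] zmax 0.212
yellow top [244.1 242.5] 22 med [0.535 0.098 0.106] zmax 0.113
yellow top [254.2 257. ] 349 med [0.5   0.072 0.109] zmax 0.125
blue top [301.7 190.6] 30 med [ 0.699 -0.055  0.062] zmax 0.066
blue top [215.6 290.1] 30 med [0.407 0.171 0.062] zmax 0.067
red top [254.8 175.5] 186 med [0.739 0.083 0.058] zmax 0.064
red top [289.1 202.9] 227 med [ 0.656 -0.019  0.078] zmax 0.091
red top [257.  228.8] 106 med [0.553 0.06  0.224] zmax 0.23
red top [201.5 244. ] 220 med [0.531 0.221 0.058] zmax 0.063
red top [299.9 268.5] 252 med [ 0.476 -0.057  0.058] zmax 0.065
black top [256.3 183.3] 44 med [0.722 0.08  0.027] zmax 0.055
black top [294.  203.6] 99 med [ 0.662 -0.036  0.064] zmax 0.081
black top [234.6 202.3] 55 med [0.633 0.126 0.167] zmax 0.178
black top [255.5 232.4] 446 med [0.551 0.064 0.148] zmax 0.23
black top [291.1 231.3] 139 med [ 0.575 -0.027  0.085] zmax 0.093
black top [207.8 249.3] 25 med [0.518 0.204 0.026] zmax 0.056
black top [260.5 266.1] 160 med [0
[... 694 characters left out ...]
 -0.004  0.02 ] zmax 0.027
red side [256.3 174.8] 41 med [0.555 0.052 0.223] zmax 0.228
red side [242.7 201.1] 79 med [0.524 0.219 0.058] zmax 0.06
red side [326.6 220.7] 143 med [0.739 0.078 0.057] zmax 0.061
red side [291.2 235.5] 61 med [ 0.629 -0.009  0.082] zmax 0.089
red side [303.  241.1] 61 med [ 0.654 -0.029  0.075] zmax 0.081
red side [316.1 246. ] 51 med [ 0.682 -0.047  0.071] zmax 0.076
red side [230.2 263.1] 271 med [ 0.475 -0.062  0.057] zmax 0.06
black side [268.6 241. ] 48 med [ 0.572 -0.029  0.086] zmax 0.09
black side [231.4 277.6] 189 med [ 0.475 -0.075  0.024] zmax 0.043
6646
((558.4058837890625, 61.466278076171875), (424.5492858886719, 422.1865234375), 2.812924385070801)
```

View pics/crop1.png

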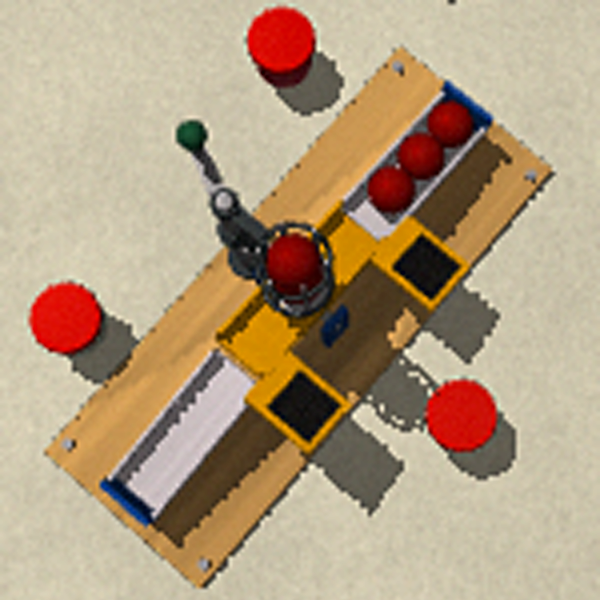

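The crop confirms the knob, the raised pad and the empty lane. From the blue end walls the feeder centre is about (0.553, 0.058), with +y along (0.791, -0.612). The knob this predicts, (0.640, 0.128), and the raised pad, (0.475, 0.053, 0.116), agree with the measurements to 2–3 mm. I'm moving to above the raised plate, at feeder (60, -68) and world (0.4625, 0.052), with the fingers shut.

Call:
servo_tool(increments="-.054 -.064 0 0 0 0; -.109 -.127 0 0 0 0; -.163 -.191 0 0 0 0; -.217 -.254 0 0 0 0; -.272 -.318 0 0 0 0", claw=0, force=40)

```text
t: 0.52
tcp_pos: [0.2426, 0.5015, 0.2309]
tcp_rot: [-0.0, 0.126, 0.992, -0.0]
contact_force: [0.8, 0.9, 0.9]
width: 0.0255
finger_force: 0.0
```

Call:
servo_tool(increments="-.054 -.064 0 0 0 0; -.109 -.127 0 0 0 0; -.163 -.191 0 0 0 0; -.217 -.254 0 0 0 0; -.272 -.318 0 0 0 0")

```text
t: 0.93
tcp_pos: [0.3161, 0.3512, 0.2312]
tcp_rot: [-0.0, 0.126, 0.992, -0.0]
contact_force: [1.0, 0.4, -0.2]
width: -0.0001
finger_force: 0.0
```

Call:
servo_tool(increments="-.054 -.064 0 0 0 0; -.109 -.127 0 0 0 0; -.163 -.191 0 0 0 0; -.217 -.254 0 0 0 0; -.272 -.318 0 0 0 0")

```text
t: 1.35
tcp_pos: [0.3896, 0.2008, 0.2313]
tcp_rot: [-0.0, 0.126, 0.992, -0.0]
contact_force: [0.8, -0.4, 0.3]
width: -0.0001
finger_force: 0.0
```

Call:
servo_tool(increments="-.054 -.064 0 0 0 0; -.109 -.126 0 0 0 0; -.163 -.189 0 0 0 0; -.217 -.25 0 0 0 0; -.272 -.314 0 0 0 0")

```text
t: 1.77
tcp_pos: [0.4636, 0.0522, 0.2312]
tcp_rot: [-0.0, 0.126, 0.992, 0.0]
contact_force: [0.9, 1.6, -0.7]
width: -0.0
finger_force: 0.0
```

Call:
servo_tool(increments="0 0 .06 0 0 0; 0 0 .12 0 0 0; 0 0 .18 0 0 0; 0 0 .24 0 0 0; 0 0 .25 0 0 0")

```text
t: 2.18
tcp_pos: [0.4613, 0.0533, 0.1283]
tcp_rot: [-0.002, 0.126, 0.992, -0.001]
contact_force: [-0.4, 0.4, 0.6]
width: -0.0001
finger_force: 0.0
```

Run:
```python
from h import *
f=grab("side"); s=r.read_state(); print(s["tcp_pos"],s["contact_force"])
cv2.imwrite('pics/s1.png',cv2.resize(f["pixels"][130:290,170:350],None,fx=4,fy=3.7,interpolation=cv2.INTER_CUBIC)[:,:,::-1])
```

```text
[0.46171182 0.05328988 0.12922738] [ 0.26588075 -0.63323712 -0.70483781]
```

View pics/s1.png

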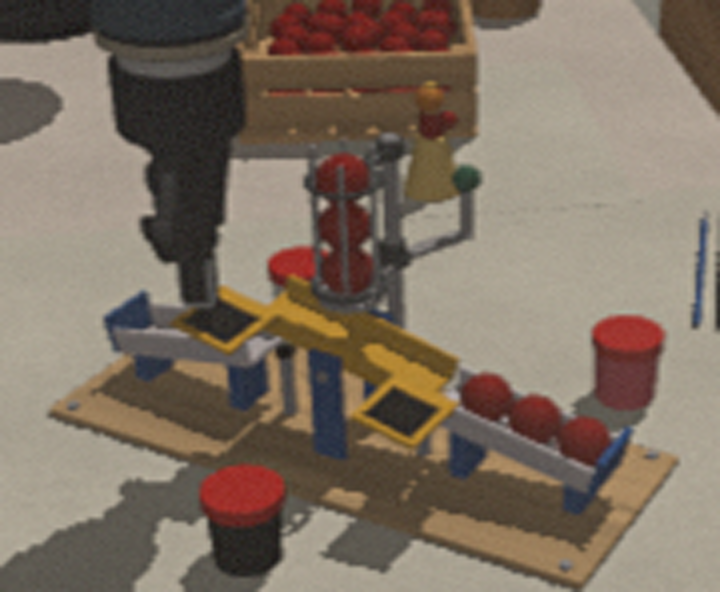

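The side crop shows the shut fingertips (198,300) just above the outer half of the raised pad (222,320), clear of the cage. I'm pressing down in steps.

Call:
servo_tool(increments="0 0 .015 0 0 0; 0 0 .03 0 0 0; 0 0 .045 0 0 0; 0 0 .06 0 0 0; 0 0 .07 0 0 0")

```text
t: 2.65
tcp_pos: [0.4634, 0.0539, 0.1031]
tcp_rot: [0.0, 0.126, 0.992, 0.0]
contact_force: [-0.8, 1.7, 2.5]
width: 0.0003
finger_force: 1.0
```

Call:
servo_tool(increments="0 0 .006 0 0 0; 0 0 .012 0 0 0; 0 0 .018 0 0 0; 0 0 .024 0 0 0; 0 0 .03 0 0 0")

```text
t: 3.07
tcp_pos: [0.4632, 0.0537, 0.0912]
tcp_rot: [-0.0, 0.126, 0.992, 0.0]
contact_force: [-1.9, 1.7, 2.5]
width: 0.0001
finger_force: 1.5
```

Call:
servo_tool(increments="0 0 .004 0 0 0; 0 0 .008 0 0 0; 0 0 .012 0 0 0; 0 0 .015 0 0 0; 0 0 .015 0 0 0")

```text
t: 3.48
tcp_pos: [0.4632, 0.0536, 0.0851]
tcp_rot: [-0.0, 0.126, 0.992, -0.0]
contact_force: [-1.9, 0.1, 0.0]
width: -0.0001
finger_force: 0.8
```

Call:
servo_tool(increments="0 0 .004 0 0 0; 0 0 .008 0 0 0; 0 0 .01 0 0 0; 0 0 .01 0 0 0; 0 0 .01 0 0 0")

```text
t: 3.9
tcp_pos: [0.4634, 0.0535, 0.0824]
tcp_rot: [0.0, 0.126, 0.992, 0.0]
contact_force: [-6.4, 0.5, 23.2]
width: -0.0002
finger_force: 12.2
```

Force rose to 23 N, so the gate is at its stop. I'm lifting clear and checking.

Call:
servo_tool(increments="0 0 -.09 0 0 0; 0 0 -.19 0 0 0; 0 0 -.29 0 0 0; 0 0 -.39 0 0 0; 0 0 -.5 0 0 0")

```text
t: 4.32
tcp_pos: [0.4632, 0.053, 0.2809]
tcp_rot: [0.0, 0.126, 0.992, -0.0]
contact_force: [1.2, 0.6, -1.1]
width: 0.0
finger_force: 0.0
```

Run:
```python
from h import *
f=grab("side"); s=r.read_state(); print(s["tcp_pos"],s["contact_force"])
hsv=cv2.cvtColor(f["pixels"],cv2.COLOR_RGB2HSV);P,u,v=pts(f)
c=np.array([.553,.058]);q=P[:,:2]-c;x=q@[-.612,-.791];y=q@[.791,-.612]
for n,s_ in(("empty",-1),("full",1)):
    k=(abs(x-.052)<.02)&(abs(y*s_-.064)<.016)&(P[:,2]>.07)&(P[:,2]<.13)
    A=np.c_[y[k],np.ones(k.sum())];m=np.linalg.lstsq(A,P[k,2],rcond=None)[0];print(n,k.sum(),np.median(P[k,2]).round(4),'tilt',np.arctan(m[0]).round(3))
cv2.imwrite('pics/s2.png',cv2.resize(f["pixels"][130:290,170:350],None,fx=4,fy=3.7,interpolation=cv2.INTER_CUBIC)[:,:,::-1])
```

```text
[0.46644683 0.05327468 0.28839323] [4.730429   1.04384213 6.5423947 ]
empty 87 0.0844 tilt 0.23
full 103 0.121 tilt 0.245
```

View pics/s2.png

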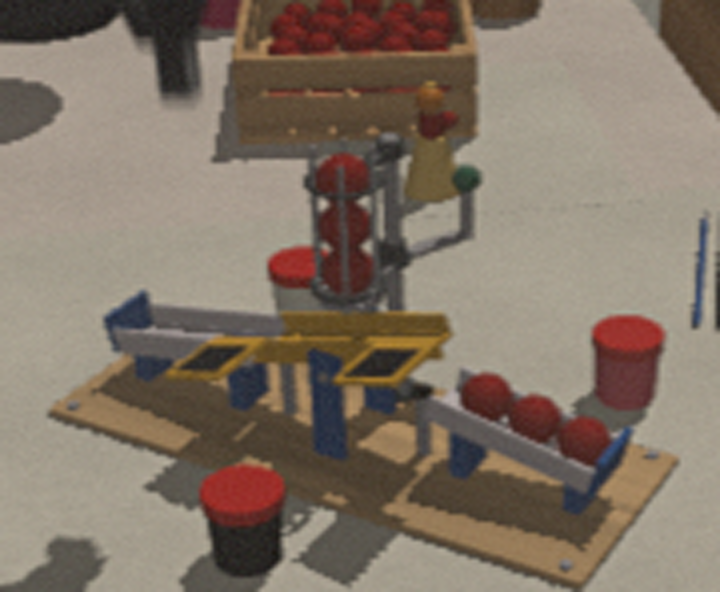

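The gate is fully over: the empty-side plate (210,358) is low and the other (385,362) is raised. Their 36.6 mm height difference gives about 0.28 rad. The three lane balls and the cage are unchanged. Next I'm crossing high over the cage to the knob's +y side, turning the tool 23°.

Call:
servo_tool(increments="-.045 .027 0 0 0 .05; -.09 .054 0 0 0 .1; -.136 .081 0 0 0 .15; -.18 .108 0 0 0 .2; -.226 .135 0 0 0 .258")

```text
t: 4.78
tcp_pos: [0.5656, 0.0833, 0.2789]
tcp_rot: [0.0, 0.325, 0.946, 0.0]
contact_force: [-0.3, 0.3, -0.2]
width: -0.0003
finger_force: 0.0
```

Call:
servo_tool(increments="-.04 .055 0 0 0 0; -.08 .11 0 0 0 0; -.12 .165 0 0 0 0; -.15 .212 0 0 0 0; -.15 .212 0 0 0 0")

```text
t: 5.2
tcp_pos: [0.6669, 0.1152, 0.2772]
tcp_rot: [0.0, 0.323, 0.947, -0.0]
contact_force: [-1.9, 0.3, -0.8]
width: -0.0006
finger_force: 0.0
```

Call:
servo_tool(increments="0 0 .07 0 0 0; 0 0 .14 0 0 0; 0 0 .21 0 0 0; 0 0 .28 0 0 0; 0 0 .31 0 0 0")

```text
t: 5.62
tcp_pos: [0.6617, 0.1131, 0.1511]
tcp_rot: [-0.002, 0.323, 0.946, -0.001]
contact_force: [-1.1, -0.8, -0.4]
width: -0.0
finger_force: 0.0
```

Run:
```python
from h import *
f=grab("top"); g=grab("side"); s=r.read_state(); print(s["tcp_pos"],s["contact_force"])
q=s["tcp_pos"][:2]-np.array([.553,.058]);print('feeder',q@[-.612,-.791],q@[.791,-.612])
a=cv2.resize(f["pixels"][165:285,185:315],(400,370),interpolation=cv2.INTER_CUBIC);b=cv2.resize(g["pixels"][130:250,200:330],(400,370),interpolation=cv2.INTER_CUBIC)
cv2.imwrite('pics/s3.png',np.clip(np.hstack([a,b])[:,:,::-1]*1.5,0,255).astype(np.uint8))
```

```text
[0.66227845 0.11323644 0.15272062] [ 0.16378405 -0.00772648  0.44113571]
feeder -0.1105704370066404 0.0526345481299526
```

View pics/s3.png

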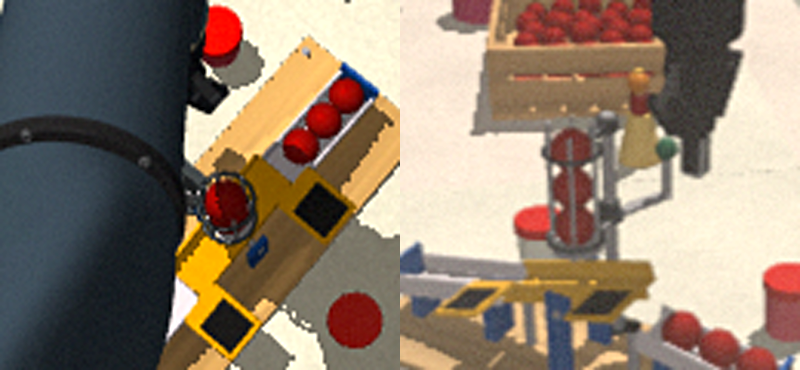

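The right panel shows the fingertips (697,165) standing on the knob's +y side (668,147), just clear of it. TCP is at feeder (-111, +53) at 0.153 m, so contact falls on the knob and the top of the pin. I'm pushing toward -y.

Call:
servo_tool(increments=".015 0 0 0 0 0; .03 0 0 0 0 0; .045 0 0 0 0 0; .06 0 0 0 0 0; .075 0 0 0 0 0")

```text
t: 6.13
tcp_pos: [0.6401, 0.1328, 0.1563]
tcp_rot: [0.001, 0.323, 0.946, 0.001]
contact_force: [0.6, -1.0, 0.3]
width: 0.0001
finger_force: 0.8
```

Call:
servo_tool(increments=".015 0 0 0 0 0; .03 0 0 0 0 0; .045 0 0 0 0 0; .055 0 0 0 0 0; .06 0 0 0 0 0")

```text
t: 6.55
tcp_pos: [0.6201, 0.1471, 0.1548]
tcp_rot: [-0.0, 0.323, 0.946, -0.0]
contact_force: [0.4, -1.3, -0.1]
width: 0.0002
finger_force: 0.6
```

Call:
servo_tool(increments=".003 0 0 0 0 0; .006 0 0 0 0 0; .009 0 0 0 0 0; .012 0 0 0 0 0; .012 0 0 0 0 0")

```text
t: 6.97
tcp_pos: [0.617, 0.1496, 0.1549]
tcp_rot: [-0.0, 0.323, 0.946, -0.0]
contact_force: [1.2, -0.5, -0.2]
width: -0.0002
finger_force: 0.4
```

Run:
```python
from h import *
g=grab("side"); s=r.read_state(); print(s["tcp_pos"],s["contact_force"])
q=s["tcp_pos"][:2]-np.array([.553,.058]);print('feeder',q@[-.612,-.791],q@[.791,-.612])
cv2.imwrite('pics/s4.png',np.clip(cv2.resize(g["pixels"][140:290,170:350],None,fx=4,fy=4,interpolation=cv2.INTER_CUBIC)[:,:,::-1]*1.4,0,255).astype(np.uint8))
```

```text
[0.61712526 0.14965131 0.15490225] [ 0.30069202 -0.57663532  0.207531  ]
feeder -0.11174084420082359 -0.005367521729394795
```

View pics/s4.png

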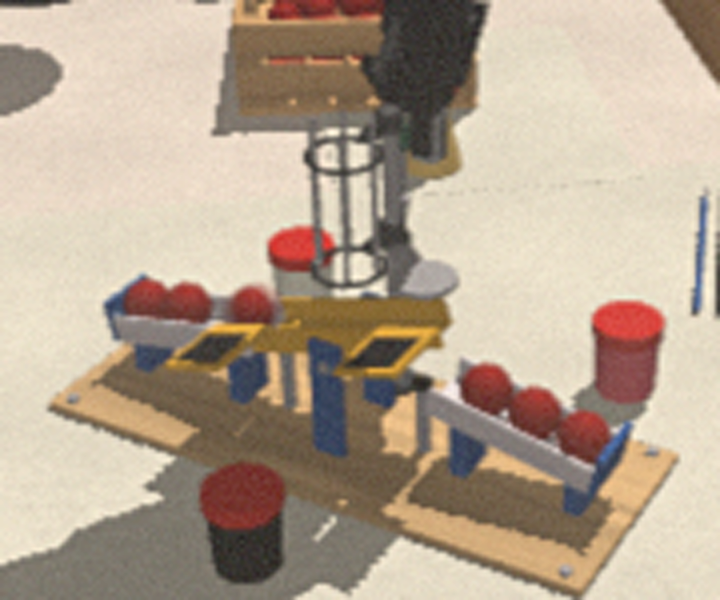

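The cage is empty and all three balls are running down the empty lane (148,300; 188,302; 250,305). I'll push lightly until the shutter reaches its stop, then back off.

Call:
servo_tool(increments=".004 0 0 0 0 0; .008 0 0 0 0 0; .011 0 0 0 0 0; .011 0 0 0 0 0; .011 0 0 0 0 0")

```text
t: 7.43
tcp_pos: [0.6165, 0.15, 0.1552]
tcp_rot: [0.003, 0.324, 0.946, -0.0]
contact_force: [9.9, -6.9, -5.5]
width: 0.0001
finger_force: 6.1
```

At the stop, with 12 N. I'm backing off along +y, then lifting straight up.

Call:
servo_tool(increments="-.02 0 0 0 0 0; -.05 0 0 0 0 0; -.08 0 0 0 0 0; -.11 0 0 0 0 0; -.11 0 0 0 0 0")

```text
t: 7.85
tcp_pos: [0.6506, 0.1226, 0.1549]
tcp_rot: [0.001, 0.324, 0.946, -0.0]
contact_force: [-0.7, -0.0, 0.2]
width: 0.0001
finger_force: 0.0
```

Call:
servo_tool(increments="0 0 -.08 0 0 0; 0 0 -.17 0 0 0; 0 0 -.26 0 0 0; 0 0 -.35 0 0 0; 0 0 -.35 0 0 0")

```text
t: 8.27
tcp_pos: [0.6512, 0.1254, 0.3027]
tcp_rot: [0.005, 0.323, 0.946, 0.003]
contact_force: [1.4, -0.3, -0.6]
width: 0.0004
finger_force: 0.0
```

Call:
servo_tool(increments="0 .07 0 0 0 0; 0 .14 0 0 0 0; 0 .21 0 0 0 0; 0 .25 0 0 0 0; 0 .25 0 0 0 0")

```text
t: 8.68
tcp_pos: [0.7102, 0.209, 0.293]
tcp_rot: [-0.001, 0.321, 0.947, 0.001]
contact_force: [-1.0, 0.5, -1.0]
width: 0.0001
finger_force: 0.0
```

Run:
```python
from h import *
g=grab("side");f=grab("top"); s=r.read_state(); print(s["t"],s["tcp_pos"],s["contact_force"])
a=cv2.resize(f["pixels"][165:320,165:335],(400,365),interpolation=cv2.INTER_CUBIC);b=cv2.resize(g["pixels"][140:290,170:350],(400,365),interpolation=cv2.INTER_CUBIC)
cv2.imwrite('pics/s5.png',np.clip(np.hstack([a,b])[:,:,::-1]*1.4,0,255).astype(np.uint8))
```

```text
8.7833 [0.70946642 0.2046687  0.29391929] [-0.03024867 -0.77673109 -0.04084424]
```

View pics/s5.png

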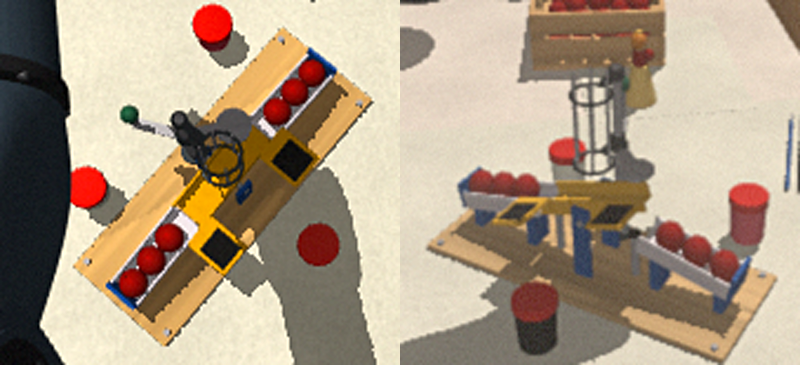

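The final picture shows three balls resting in each lane (left panel, near (150,260) and (293,92)) and the cage empty. The shutter is open with its knob at (129,115), the gate is over, the pots stand where they were, and the arm is clear.

```bash
python3 -c "
from station import order
print(order.job_done())"
```

```text
the job is handed in; nothing more can be done
None
```

The job is handed in: the gate was pressed fully over, then the shutter pushed open to its stop, and all three waiting balls ran into the empty lane. The other lane's three balls are still in place, the bystanders in view had not moved, and it took about 9 s of the 48 s allowed.

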